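# Unclamp the measured bracket and set it in the parts tray

### The job

The aluminium angle bracket in the inspection fixture has been measured. Throw the toggle clamp fully open with its red handle, then lift the bracket out of the fixture and set it down, standing on its foot, in the empty bay of the blue parts tray. Do not drop it, do not disturb the bracket already in the tray, and leave the clamp open for the next part.

Things in the scene. Friction and masses are not known exactly. Their poses are not given: they have to be found in the camera images.
- fixture: Fixture, fixed: grey tooling plate 210 x 110 x 15 mm (x, y, z). Origin: centre of its underside; z up, x from the clamp to the bracket. Steel locating pins (8 mm thick, 16 high) stand outside the bracket: two past its leg (x = 95, y = +-20 mm), one at its -y side (x = 43). The clamp's arm pivots about y at x = -27, z = 50 mm. Only the clamp holds the bracket down.
- clamp_arm (a joint): Angle of the clamp's steel arm (75 mm long): 0 = level, pressing on the bracket, locked; 1.7 = at its stop, upright and leaning a little back, fully open. A linkage: only the red handle moves it, thrown over about 98 degrees away from the bracket. It takes 2 to 4 N at the handle's end; past dead centre, in the first 15 degrees, the arm hardly moves. It stays where it is left.
- handle_end (a point): Centre of the end of the clamp's red handle (18 mm thick along fixture x, 16.5 along y, red for 70 mm). Locked, the handle stands upright, this end 174 mm above the surface; thrown fully open it lies back just below level, this end 45 mm above the surface at x = -151 mm in the fixture. z: along the handle, out of its end; y: the hinge direction, along the fixture's y.
- handle_pin (a point): The pin on which the handle turns, on the clamp's arm, 113 mm from the handle's end; same axes as handle_end. It rides on the arm: as the handle is thrown it goes from x = -14, z = 61 mm to x = -40, z = 61 mm in the fixture, over a crest 6 mm higher.
- bracket: The clamped angle bracket, aluminium, about 0.2 kg: level foot 75 x 60 x 10 mm (x, y, z) and, at the foot's +x end, an upright leg 10 mm thick (x = 27.5 to 37.5), 60 wide, 70 high from the underside; good to grip from above near its top middle. Two 7 mm holes in the leg, 52 mm up, y = +-18. Origin: centre of the foot's underside; z up. In the fixture its axes are the fixture's.
- tray: Blue parts tray, fixed, 206 x 106 x 30 mm (x, y, z), walls 4 mm; a wall across its middle parts it into two bays about 97 x 98 mm inside, with dark linings. Origin: centre of its underside; z up. The bay at its -x end is empty, the one at +x holds the other bracket. (Behind the left of the work stands the monitor, front at 0.61 m ahead: keep the hand clear of it.)
- bay_free (a point): Centre of the empty bay, on its lined floor, 7 mm above the surface; axes as the tray's.
- checked_bracket: The second angle bracket, of the same shape and frame as the first, standing loose on its foot in the other bay of the tray, its leg at the tray's +x end. It must stay as it is.

How it is judged:
On the way, in this order (a step that is already met when the one before it is completed fails the run):
1. the clamp is thrown open while the bracket still lies on its place in the fixture (value of joint clamp_arm above 1.4 rad and distance of bracket from where it was at the start of the episode below 0.015 m), for 0.2 s.
2. the bracket is lifted clear of the fixture and its pins (z of bracket in the frame of fixture above 0.04 m and contact force between bracket and fixture below 0.05 N), for 0.1 s.
At the end, for the whole second after the job is handed in: The bracket stands at rest on its foot in the empty bay (within 25 mm of its centre along each side, under 4 mm above the floor, tilt under 0.08 rad); the clamp is still open (arm above 1.3 rad); the other bracket stands within 15 mm of where it was (x of bracket in the frame of bay_free between -0.025 and 0.025 m and y of bracket in the frame of bay_free between -0.025 and 0.025 m and z of bracket in the frame of bay_free below 0.004 m and angle between each of bracket, checked_bracket's own z axis and vertical below 0.08 rad and linear speed of bracket below 0.01 m/s and value of joint clamp_arm above 1.3 rad and distance of checked_bracket from where it was at the start of the episode below 0.015 m); the robot touches nothing.
It fails at once if the bracket is let go in the air, more than 15 mm above the tray's floor (contact force between each of the fingers, the arm and bracket below 0.05 N and contact force between bracket and fixture below 0.02 N and z of bracket in the frame of bay_free above 0.015 m and horizontal distance between bracket and bay_free below 0.12 m).
It fails at once if the bracket already in the tray is shoved or tipped (distance of checked_bracket from where it was at the start of the episode above 0.02 m or angle between checked_bracket's own z axis and vertical above 0.25 rad).
It also fails if it takes over 50 s, if anything falls off the work surface, if the arm or the gripper's body presses on something with over 40 N, if the wrist force passes 120 N, or if a joint passes its speed limit or range.

### The arm

A 6-joint arm with a two-finger parallel gripper is mounted at the origin on a cart in front of the work surface, level with it; the furniture and walls round the work are solid. World frame = base frame: x ahead of the robot, y to its left, z up, the work surface at z = 0. Lengths are in m, angles in rad, forces in N, time in s.
With the tool pointing down it reaches from about 0.25 to 0.8 m from the base axis. Payload 3.9 kg.
Tool frame: the origin (TCP) lies midway between the tips of the shut fingers; the grasp point (between the pads) lies robot.grasp_offset behind it (robot.grasp_offset is the distance from the TCP to the grasp point, in m); z points along the fingers, x is the direction in which the jaws open and shut, and the axes are right-handed (so a half turn about z gives the same grasp; the last joint's range is limited). The gripper opens to 85 mm and grips with 20 to 120 N. Pads are 22 mm wide; open, the fingers measure 114 mm over their backs; the gripper's body (76 mm by 85 mm) begins 54 mm behind the grasp point. The pads swing forward as they close: fully open they stand 13 mm farther back than shut.
Start: joints at [1.264, 0.26, -0.138, 1.173, 0, 1.571], TCP at [0.159, 0.5, 0.231] pointing down, gripper open.
Joint ranges: [-2.78, 2.78], [-0.83, 1.72], [-1.28, 1.37], [-1.9, 2.12], [-1.57, 1.48], [-3.14, 3.14]. Speed limits (rad/s): [2.57, 2.57, 3.14, 3.14, 3.14, 3.14].

### API

Orientations are given as a rotation vector (axis times angle).
In Python, from workcell import robot, kin, vision, sensors gives the robot as it stands. Calls block until the motion is done:
- robot.movep(position, orientation): joint-space move of the TCP to a pose.
- robot.servo_line(position, orientation=None, rate=0.15): straight line of the TCP; orientation=None keeps the orientation; rate is the mean speed in m/s.
- robot.move_joints(angles): joint-space move.
- robot.move_gripper(opening, f_grip=None): finger opening in m; f_grip is the grip in N (None keeps the last); returns when the fingers have stopped.
- robot.sleep(seconds).
- kin.solve_ik(position, orientation): joint angles nearest the present ones, or None.
- vision.camera(name): name is "scene" or "top" or "wrist"; returns a dict with "frame" (384x512x3 uint8, blue, green, red), "mtx" (3x3 intrinsics, pixels), "cam_to_world" (4x4, takes a point from camera to world coordinates). Camera axes: x right, y down, z forward; pixel columns grow to the right and rows downward; lengths in m; the calibration is good to about 2 mm. A picture is of the moment at which its call begins. There is no depth.
A pose or a line that the arm cannot do raises robot.MotionError and nothing moves.
- robot.sign_off(): hands the job in, once; it reports no verdict.
Readings, each from a call of its own:
- sensors.read_t(): time.
- sensors.read_joint_positions(): joint angles.
- sensors.read_qvel(): joint speeds.
- sensors.read_tau(): joint torques, N m.
- sensors.read_tcp_pos(): TCP position.
- sensors.read_tool_rot(): TCP orientation.
- sensors.read_force(): force on the tool from outside, world axes, zero at the start.
- sensors.read_moment(): the same for the moment, N m.
- sensors.read_gripper_width(): finger opening in m.
Only numpy, scipy, OpenCV 4.12 (cv2) and the standard library are available. Lean on these libraries where they do the work, as an engineer would, in place of code of your own. Each camera call takes 0.05 s, during which the arm holds its last target.

## Working session

There is one attempt and no reset: what is moved stays moved. The work goes in short steps, each a Python script; the robot and the scene stay as the last script left them, time stands still between calls to the robot, and variables do not carry over. Pictures are saved under pics/ and viewed, and the job is handed in when it is done.

```bash
mkdir -p pics; ls; python3 - <<'E'
from workcell import robot,kin,vision,sensors
import cv2,numpy as np
for n in ("scene","top","wrist"):
    c=vision.camera(n); cv2.imwrite(f"pics/{n}0.png",c["frame"]); np.savez(f"{n}0.npz",**c)
    print(n,np.round(c["mtx"],1).tolist(),np.round(c["cam_to_world"],3).tolist())
print(robot.grasp_offset,sensors.read_t(),sensors.read_tool_rot(),sensors.read_tcp_pos())
E
```

```text
pics
scene [[408.0, 0.0, 254.2], [0.0, 408.0, 191.9], [0.0, 0.0, 1.0]] [[-0.655, -0.473, 0.589, 0.006], [-0.755, 0.396, -0.522, 0.456], [0.014, -0.787, -0.616, 0.646], [0.0, 0.0, 0.0, 1.0]]
top [[479.0, 0.0, 258.5], [0.0, 479.0, 196.6], [0.0, 0.0, 1.0]] [[0.002, -0.987, 0.158, 0.327], [-1.0, -0.0, 0.012, 0.004], [-0.011, -0.158, -0.987, 1.121], [0.0, 0.0, 0.0, 1.0]]
wrist [[272.4, 0.0, 251.4], [0.0, 272.4, 188.4], [0.0, 0.0, 1.0]] [[0.301, 0.913, 0.275, 0.088], [0.953, -0.288, -0.089, 0.522], [-0.002, 0.289, -0.957, 0.373], [0.0, 0.0, 0.0, 1.0]]
0.0187 0.15 [ 2.53407413e+00  1.85535960e+00 -1.94965937e-03] [0.15840336 0.49997778 0.23064478]
```

View pics/scene0.png

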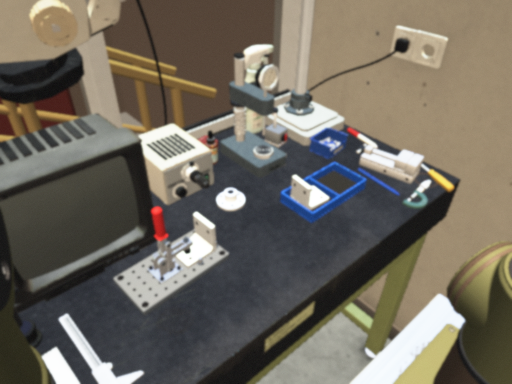

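View pics/top0.png

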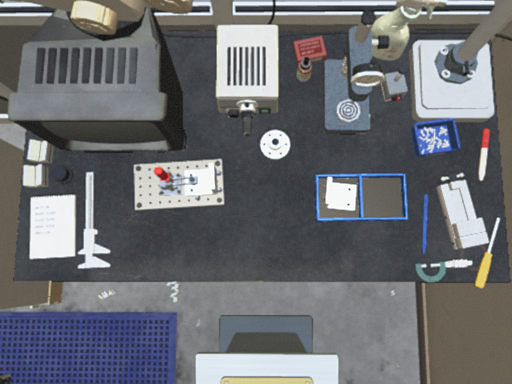

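```bash
python3 - <<'E'
import cv2
t=cv2.imread("pics/top0.png"); s=cv2.imread("pics/scene0.png")
def cr(im,x0,y0,w,h,k,n): cv2.imwrite(f"pics/{n}.png",cv2.resize(im[y0:y0+h,x0:x0+w],None,fx=k,fy=k,interpolation=cv2.INTER_CUBIC))
cr(t,125,145,110,75,7,"c_fix"); cr(t,308,165,110,65,7,"c_tray"); cr(s,105,195,130,115,5,"c_sfix")
E
```

```text
(no output)
```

View pics/c_fix.png

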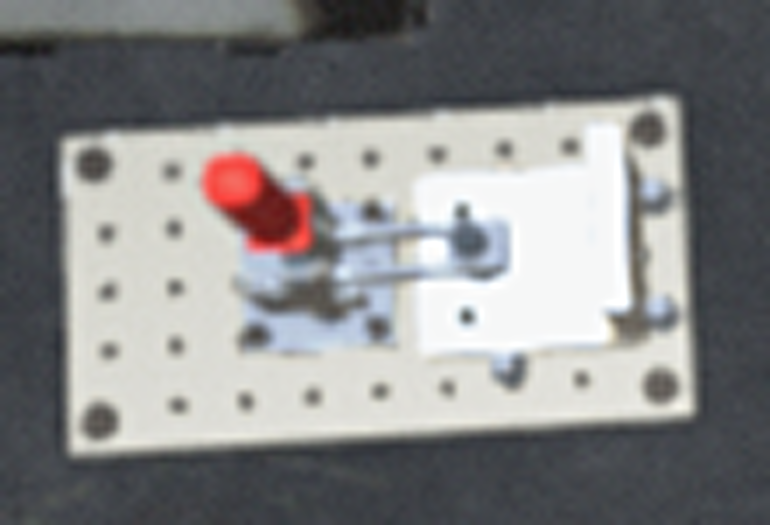

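View pics/c_tray.png

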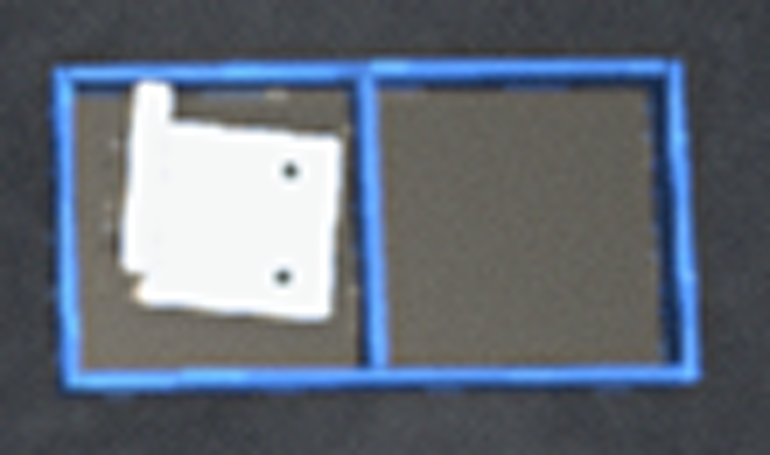

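View pics/c_sfix.png

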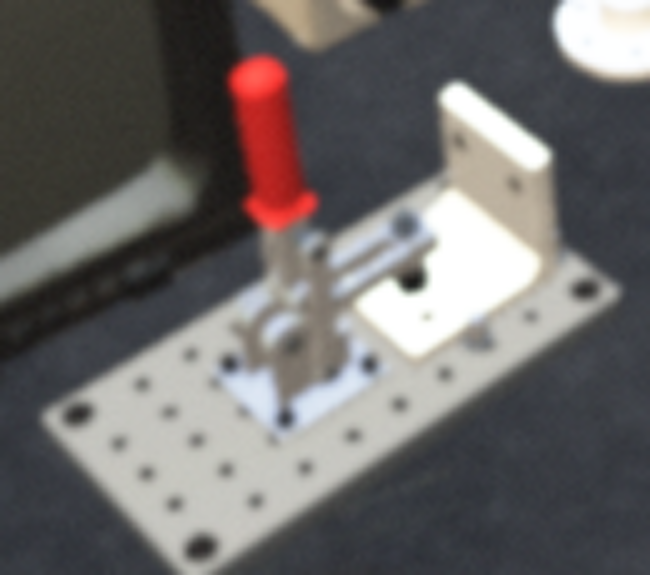

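```bash
cat > h.py <<'E'
import numpy as np,cv2
from scipy.spatial.transform import Rotation as R
def ray(c,uv,z):
    K,T=c["mtx"],c["cam_to_world"]
    d=T[:3,:3]@np.linalg.solve(K,[uv[0],uv[1],1.]); o=T[:3,3]
    return o+d*(z-o[2])/d[2]
def proj(c,P):
    T=np.linalg.inv(c["cam_to_world"]); p=T[:3,:3]@np.asarray(P)+T[:3,3]; q=c["mtx"]@p; return q[:2]/q[2]
def uncrop(p,k,x0,y0): return ((p[0]+.5)/k-.5+x0,(p[1]+.5)/k-.5+y0)
def fit2(loc,w):
    loc,w=np.array(loc)[:,:2],np.array(w)[:,:2]; a,b=loc.mean(0),w.mean(0)
    U=(loc-a).T@(w-b); th=np.arctan2(U[0,1]-U[1,0],U[0,0]+U[1,1])
    Rm=np.array([[np.cos(th),-np.sin(th)],[np.sin(th),np.cos(th)]])
    t=b-Rm@a; return t,th,np.abs((loc@Rm.T+t-w)).max()
E
python3 - <<'E'
from h import *
t=np.load("top0.npz"); s=np.load("scene0.npz")
f=[(62,135),(680,97),(694,415),(70,455)]
W=[ray(t,uncrop(p,7,125,145),.015) for p in f]
print(np.round(W,4)); h=.105;g=.055
print(fit2([(-h,g),(h,g),(h,-g),(-h,-g)],W))
tr=[(55,68),(682,62),(698,380),(66,388)]
W=[ray(t,uncrop(p,7,308,165),.03) for p in tr]
print(np.round(W,4)); h=.103;g=.053
print(fit2([(h,-g),(-h,-g),(-h,g),(h,g)],W))
# scene fixture corners (crop 5, 105,195)
W=[ray(s,uncrop(p,5,105,195),.015) for p in [(42,415),(622,290)]]
print(np.round(W,4))
print("handle",ray(t,uncrop((236,180),7,125,145),.174),ray(s,uncrop((259,68),5,105,195),.174))
# leg top ends
print("leg top",[np.round(ray(t,uncrop(p,7,125,145),.085),4) for p in [(588,122),(618,122),(632,308),(605,312)]])
print("leg top s",[np.round(ray(s,uncrop(p,5,105,195),.085),4) for p in [(440,92),(458,82),(553,153),(538,168)]])
E
```

```text
[[0.5827 0.3138 0.015 ]
 [0.5958 0.1045 0.015 ]
 [0.487  0.0982 0.015 ]
 [0.4734 0.3063 0.015 ]]
(array([0.53470121, 0.20571087]), np.float64(-1.507208027449448), np.float64(0.0008033220323087342))
[[ 0.5543 -0.1151  0.03  ]
 [ 0.5562 -0.3223  0.03  ]
 [ 0.4505 -0.3226  0.03  ]
 [ 0.4477 -0.1169  0.03  ]]
(array([ 0.50216478, -0.21920704]), np.float64(1.5821301631092055), np.float64(0.0006603383478753777))
[[0.5812 0.3137 0.015 ]
 [0.4868 0.0981 0.015 ]]
handle [0.5325723  0.21817152 0.174     ] [0.53354394 0.22033628 0.174     ]
leg top [array([0.5706, 0.1272, 0.085 ]), array([0.5706, 0.1176, 0.085 ]), array([0.5108, 0.1122, 0.085 ]), array([0.5095, 0.1207, 0.085 ])]
leg top s [array([0.5711, 0.1262, 0.085 ]), array([0.5715, 0.1168, 0.085 ]), array([0.5107, 0.1125, 0.085 ]), array([0.5075, 0.1224, 0.085 ])]
```

```bash
cat >> h.py <<'E'
FT,FTH=np.array([.5347,.2057]),-1.5072
def rz(a): return np.array([[np.cos(a),-np.sin(a)],[np.sin(a),np.cos(a)]])
def fx(x,y,z): return np.r_[FT+rz(FTH)@[x,y],z]
def ori(a):  # tool down, tool x along -(axis at yaw a)
    x=np.r_[-np.cos(a),-np.sin(a),0]; z=np.r_[0,0,-1.]; y=np.cross(z,x)
    return R.from_matrix(np.c_[x,y,z]).as_rotvec()
E
python3 - <<'E'
from h import *
from workcell import robot,kin,vision,sensors
o=ori(FTH); print(o,kin.solve_ik(fx(.024,0,.25),o),kin.solve_ik(fx(-.115,0,.06),o))
robot.move_gripper(0.0)
robot.movep(fx(.024,0,.25),o); robot.servo_line(fx(.024,0,.152),o)
print(sensors.read_t(),sensors.read_tcp_pos(),fx(.024,0,.152),sensors.read_force(),sensors.read_gripper_width())
c=vision.camera("scene"); cv2.imwrite("pics/s1.png",cv2.resize(c["frame"][150:330,60:280],None,fx=3,fy=3,interpolation=2))
c=vision.camera("top"); cv2.imwrite("pics/t1.png",cv2.resize(c["frame"][100:250,100:280],None,fx=4,fy=4,interpolation=2))
E
```

```text
[2.14969263 2.29094434 0.        ] [0.32678857 0.32469495 0.00313711 1.24923849 0.         0.26319225] [ 0.54602298  0.52812222 -0.18567638  0.85699773  0.          0.48242665]
3.5167 [0.53665502 0.18227959 0.15272324] [0.53622528 0.18174852 0.152     ] [0.45131505 0.72207573 0.6087263 ] -0.00011376276618178566
```

View pics/s1.png

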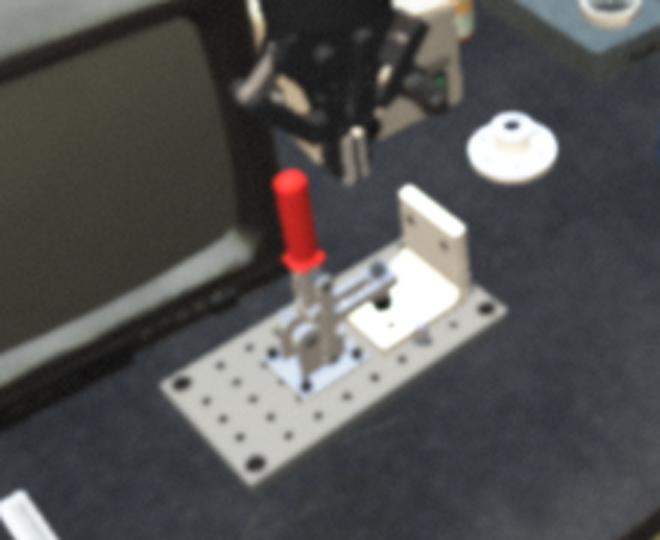

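View pics/t1.png

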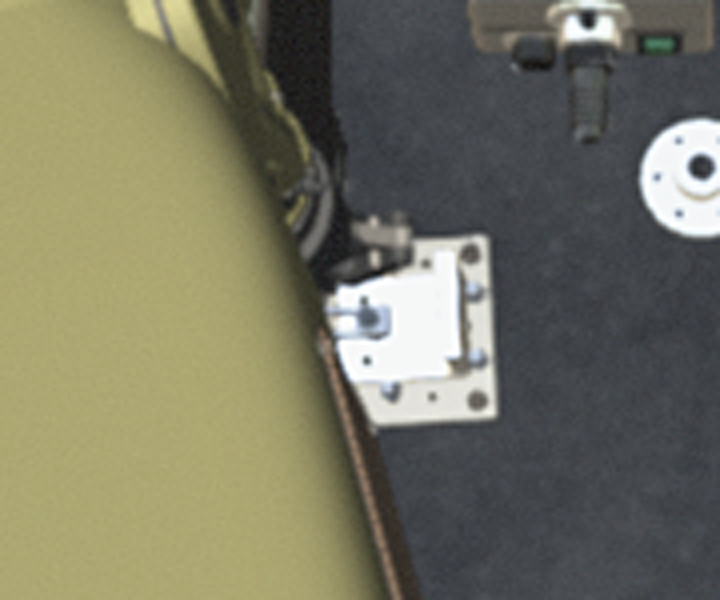

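```bash
cat >> h.py <<'E'
def pin(th):
    # handle angle th (rad) -> arm angle ~ -> pin (x,z)
    a=np.interp(np.degrees(th),[0,15,98],[0,3,97.4]); q=np.radians(40.2+a); r=.01703
    return np.array([-.027+r*np.cos(q),.050+r*np.sin(q)])
def contact(th,s):
    return pin(th)+s*np.array([-np.sin(th),np.cos(th)])+.009*np.array([np.cos(th),np.sin(th)])
E
python3 - <<'E'
from h import *
from workcell import robot,kin,vision,sensors
o=ori(FTH); fd=fx(1,0,0)-fx(0,0,0); f0=sensors.read_force()
x=.024
while x>-.004:
    x-=.002; robot.servo_line(fx(x,0,.152),o,rate=.04)
    f=(sensors.read_force()-f0); 
    if abs(f@fd)>1.5: break
print(x,f@fd,f,sensors.read_tcp_pos(),sensors.read_t(),contact(0,.09))
E
```

```text
0.003999999999999993 2.1718512492336957 [ 0.73603131 -2.12937859  2.10463165] [0.53493303 0.20161782 0.15204736] 6.1167 [-0.00499255  0.15099214]
```

```bash
python3 - <<'E'
from h import *
from workcell import robot,kin,vision,sensors
o=ori(FTH); fd=fx(1,0,0)-fx(0,0,0); f0=np.array([.5,.7,.6])
for d in range(6,91,6):
    th=np.radians(d); c=contact(th,.09)
    robot.servo_line(fx(c[0]+.009,0,c[1]),o,rate=.06)
    f=sensors.read_force()-f0
    print(d,np.round(c,3),round(f@fd,1),round(f[2],1))
    if np.linalg.norm(f)>20: break
print(sensors.read_t())
c=vision.camera("scene"); cv2.imwrite("pics/s2.png",cv2.resize(c["frame"][150:330,60:280],None,fx=3,fy=3,interpolation=2))
E
```

```text
6 [-0.015  0.152] 0.5 0.1
12 [-0.024  0.151] 1.0 -0.6
18 [-0.035  0.151] 1.7 0.1
24 [-0.045  0.15 ] 1.1 -0.2
30 [-0.056  0.147] 1.7 1.1
36 [-0.066  0.144] 0.7 -1.1
42 [-0.076  0.139] 0.4 0.1
48 [-0.085  0.134] 0.7 -0.4
54 [-0.094  0.127] 0.2 0.1
60 [-0.102  0.12 ] 1.2 -1.2
66 [-0.109  0.112] 0.3 -0.4
72 [-0.115  0.103] 1.3 -0.5
78 [-0.12   0.093] 0.2 0.1
84 [-0.125  0.083] 0.2 1.0
90 [-0.128  0.072] -0.6 0.5
11.05
```

View pics/s2.png

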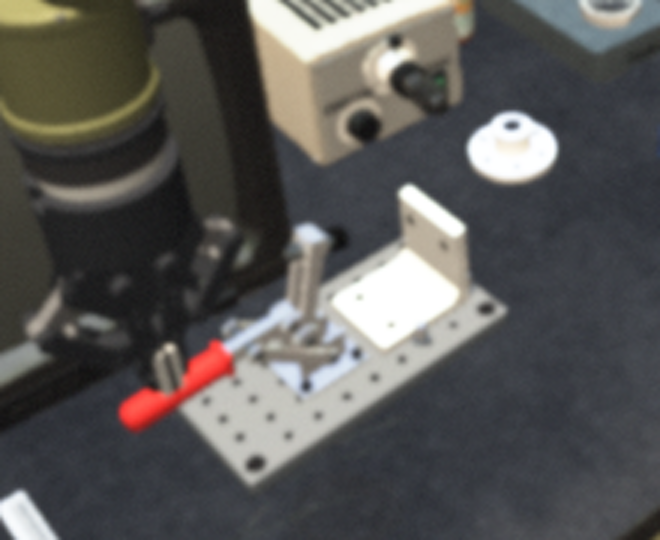

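Clamp nearly open, fingers resting on the red handle (170,365). Press down to the stop.

```bash
python3 - <<'E'
from h import *
from workcell import robot,kin,vision,sensors
o=ori(FTH); f0=np.array([.5,.7,.6]); z=.072
while z>.052:
    z-=.002; robot.servo_line(fx(-.119,0,z),o,rate=.04)
    f=sensors.read_force()-f0
    print(round(z,3),np.round(f,1),np.round(sensors.read_tcp_pos()[2],4))
    if f[2]>8: break
robot.servo_line(fx(-.119,0,.17),o,rate=.2)
robot.servo_line(fx(-.119,0,.25)-[.1,0,0],o,rate=.25)
print(sensors.read_t())
c=vision.camera("scene"); cv2.imwrite("pics/s3.png",cv2.resize(c["frame"][150:330,60:280],None,fx=3,fy=3,interpolation=2))
c=vision.camera("top"); cv2.imwrite("pics/t3.png",cv2.resize(c["frame"][145:220,125:235],None,fx=7,fy=7,interpolation=2))
E
```

```text
0.07 [-1.   2.   1.5] 0.0701
0.068 [-2.1  1.5  2.5] 0.0682
0.066 [-1.2  2.9  4. ] 0.0661
0.064 [-1.3  3.9  3. ] 0.0642
0.062 [-1.   3.9  3.9] 0.0622
0.06 [-2.   5.6  4.2] 0.0604
0.058 [-1.5  5.9  5.1] 0.0586
0.056 [-2.8  5.5  8.8] 0.0573
14.475
```

View pics/s3.png

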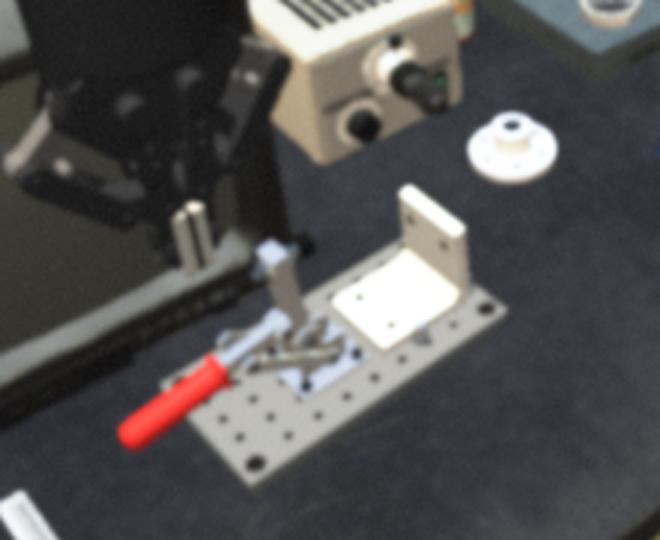

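View pics/t3.png

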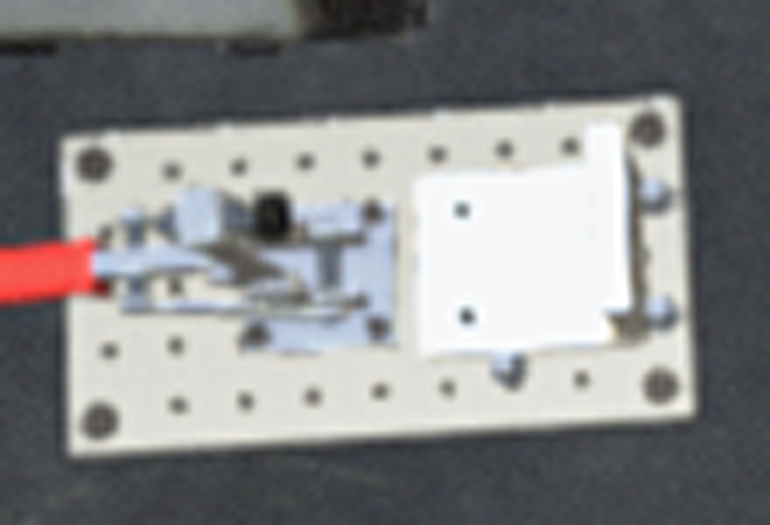

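Arm upright and leaning back at its stop, handle lying down; bracket unmoved (leg top at crop (605,215)). Now grasp.

```bash
python3 - <<'E'
from h import *
from workcell import robot,kin,vision,sensors
o=ori(FTH)
robot.move_gripper(.05)
robot.movep(fx(.0863,0,.2),o)
robot.servo_line(fx(.0863,0,.0523),o,rate=.1)
print(sensors.read_force(),sensors.read_tcp_pos(),fx(.0863,0,.0523))
robot.move_gripper(0,f_grip=50)
print("w",sensors.read_gripper_width(),sensors.read_force(),sensors.read_t())
c=vision.camera("scene"); cv2.imwrite("pics/s4.png",cv2.resize(c["frame"][150:330,60:280],None,fx=3,fy=3,interpolation=2))
E
```

```text
[ 0.32807335  1.38044546 -0.05991875] [0.54081568 0.11972399 0.05294783] [0.54018466 0.11957446 0.0523    ]
w 0.009278642015443683 [-0.42103188  3.33522914  2.04803224] 18.125
```

View pics/s4.png

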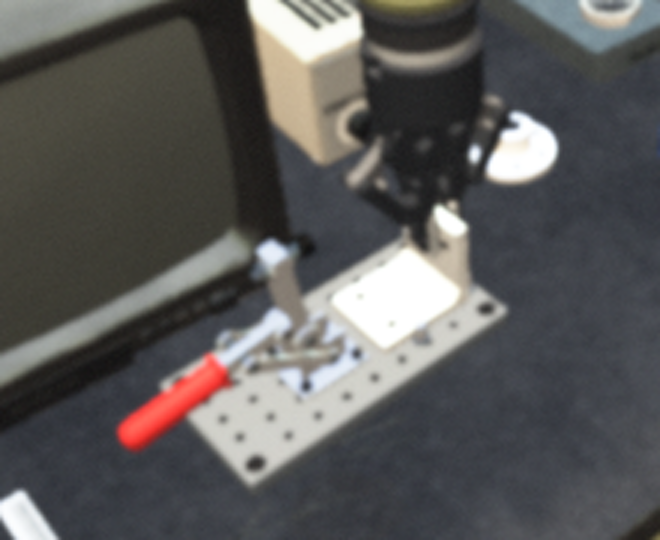

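```bash
cat >> h.py <<'E'
TT,TTH=np.array([.50216,-.21921]),1.5821
BAY=TT+rz(TTH)@[-.0505,0]; BYAW=TTH-np.pi
PL=BAY+.0325*np.array([np.cos(BYAW),np.sin(BYAW)])
E
python3 - <<'E'
from h import *
from workcell import robot,kin,vision,sensors
robot.servo_line(fx(.0863,0,.20),None,rate=.08)
print("w",sensors.read_gripper_width(),sensors.read_force())
o=ori(BYAW); print(BAY,PL,kin.solve_ik(np.r_[PL,.2],o),kin.solve_ik(np.r_[PL,.045],o))
robot.servo_line(np.r_[PL,.20],o,rate=.15)
robot.servo_line(np.r_[PL,.10],o,rate=.12)
print("w",sensors.read_gripper_width(),sensors.read_force(),sensors.read_tcp_pos(),sensors.read_t())
for n in("scene","top"):
    c=vision.camera(n); cv2.imwrite(f"pics/{n}5.png",c["frame"]); np.savez(n+"5.npz",**c)
s=cv2.imread("pics/scene5.png")[110:260,230:400]; cv2.imwrite("pics/s5c.png",cv2.resize(s,None,fx=4,fy=4,interpolation=2))
s=cv2.imread("pics/top5.png")[150:240,300:430]; cv2.imwrite("pics/t5c.png",cv2.resize(s,None,fx=6,fy=6,interpolation=2))
E
```

```text
w 0.009050830812954358 [-0.24800973 -0.71228544 -2.04288441]
[ 0.50273082 -0.26970677] [ 0.50309818 -0.3022047 ] [-0.54092473  0.37985238 -0.04454447  1.14639948  0.         -0.5522284 ] [-0.54092473  0.49865607 -0.28686022  0.78528003  0.         -0.5522284 ]
w 0.009391797425812065 [-0.03343089  0.07907674 -1.87526158] [ 0.50371015 -0.30255498  0.1007419 ] 24.1333
```

View pics/s5c.png

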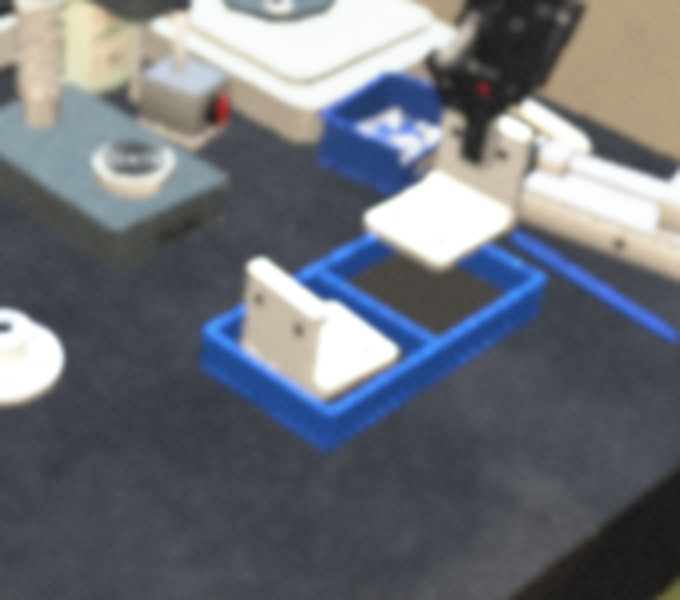

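View pics/t5c.png

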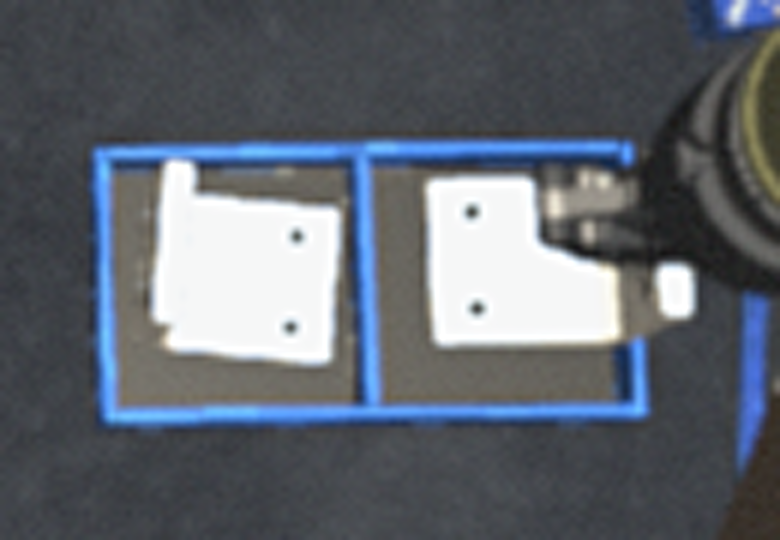

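```bash
python3 - <<'E'
from h import *
from workcell import robot,kin,vision,sensors
t=np.load("top5.npz")
print([np.round(ray(t,uncrop(p,6,300,150),.073),4) for p in [(428,179),(435,346)]])
f0=sensors.read_force(); z=.10
robot.servo_line(np.r_[PL,.052],None,rate=.08); z=.052
while z>.040:
    z-=.001; robot.servo_line(np.r_[PL,z],None,rate=.03)
    f=sensors.read_force()-f0
    if f[2]>3: break
print(z,np.round(f,2),sensors.read_tcp_pos(),sensors.read_t())
c=vision.camera("scene"); cv2.imwrite("pics/s6.png",cv2.resize(c["frame"][110:260,230:400],None,fx=4,fy=4,interpolation=2))
E
```

```text
[array([ 0.5336, -0.2333,  0.073 ]), array([ 0.4712, -0.2337,  0.073 ])]
0.04399999999999999 [-1.24 -0.18  6.39] [ 0.50317465 -0.30227021  0.04467326] 26.9833
```

View pics/s6.png

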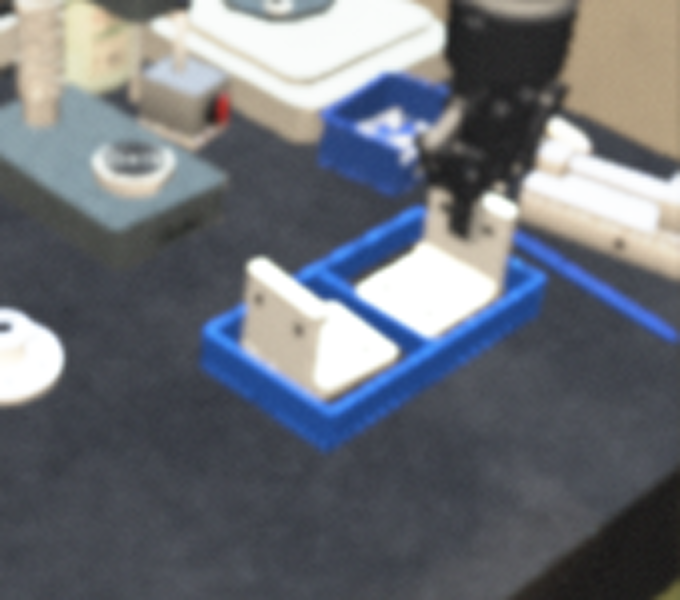

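Foot is on the bay floor (contact at the expected height). Release and retreat.

```bash
python3 - <<'E'
from h import *
from workcell import robot,kin,vision,sensors
robot.move_gripper(.04); robot.sleep(.2)
robot.servo_line(np.r_[PL,.18],None,rate=.1)
robot.servo_line(np.r_[PL-[.15,0],.25],None,rate=.2)
robot.sleep(.3)
print(sensors.read_gripper_width(),sensors.read_force(),sensors.read_t())
c=vision.camera("scene"); cv2.imwrite("pics/s7.png",cv2.resize(c["frame"][110:330,90:400],None,fx=2.5,fy=2.5,interpolation=2))
c=vision.camera("top"); cv2.imwrite("pics/t7.png",cv2.resize(c["frame"][150:240,300:430],None,fx=6,fy=6,interpolation=2)); np.savez("top7.npz",**c)
E
```

```text
0.040214396265556354 [ 0.43774202 -0.27017539  0.86107114] 30.4167
```

View pics/s7.png

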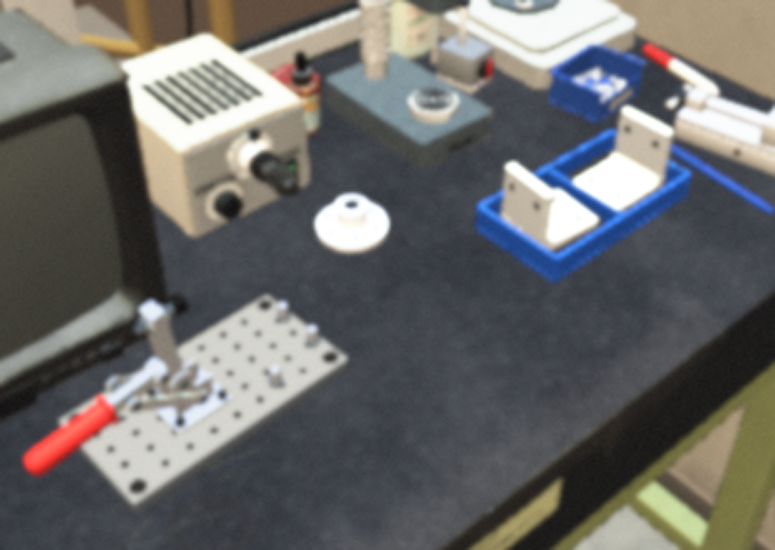

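View pics/t7.png

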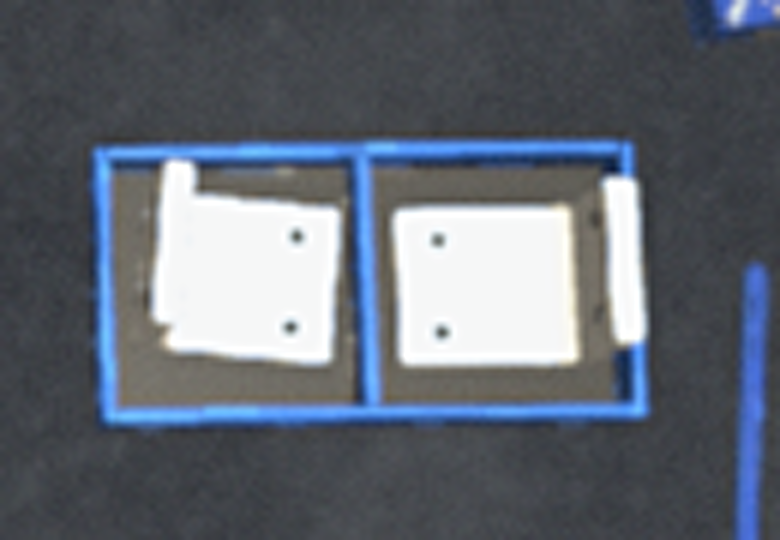

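Bracket stands level in the empty bay (foot corners (393,207)–(578,363)), centred; the other bracket is in the same pixels as before ((165,160), (330,362)); the clamp arm is upright and leaning back. Handing in.

```bash
python3 - <<'E'
from h import *
from workcell import robot
t=np.load("top7.npz")
print(np.array([ray(t,uncrop(p,6,300,150),.017)[:2] for p in [(393,207),(400,365)]]).mean(0)-[0,.0375],BAY)
robot.sign_off()
E
```

```text
[ 0.50255287 -0.26983865] [ 0.50273082 -0.26970677]
the job is handed in; nothing more can be done
```

I threw the clamp fully open by pushing the red handle over to its stop with the shut fingers. I then lifted the bracket out by its leg and set it down on its foot in the empty bay. The job is handed in, with the robot's clock at about 30 s of the 50 s allowed. The sign-off itself gave no verdict.

**Last checks, before handing in:**
- **Bracket:** it stands level, and its measured centre is within about 1 mm of the bay centre. It met the floor at the height I expected, so it was not dropped.
- **Other bracket:** it sits at the same pixels as at the start.
- **Clamp:** the arm is still leaning back at its stop, judged from the pictures, since there is no reading for the arm angle.
- **Robot:** the hand is clear of everything, and the wrist force read about 1 N.

No check failed. The only small difference was the gripped width, which read 9.0–9.4 mm on the 10 mm leg. The bracket did not slip.

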